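# Clear the test box and hold its sprung cover at the balance point

### The job

Two closed module cases were left on the cover of the test box: first set the deep one, then the flat one, squarely on the single case standing on the bench, so that they make one upright column (set them down, do not drop them). Then, for the interlock check, raise the sprung cover by its bar some five degrees past its balance point (60 degrees up) without letting it go all the way over, bring it back, and finish still holding it just below the balance point, within about ten degrees, where it would fall shut if let go. Leave the multimeter, solder reel and bottle alone.

Things in the scene. Friction and masses are not known exactly. Their poses are not given: they have to be found in the camera images.
- test_box: fixed ribbed aluminium test box, 180 (own x) x 260 (own y) x 95 (z) mm without its cover, standing left or right of the bench's middle; origin at the centre of its underside, own x points from the front (bar side, towards the robot) to the hinge side
- cover (a joint): cover angle (5 mm plate, 180 x 260 mm, 0.9 kg, on the box's rim): 0 rad closed (upper face 100 mm above the bench), grows as the front edge goes up and away from the robot, stop at 1.75. Sprung, hardly any friction: below the balance point, 1.047 rad (60 degrees), it falls shut by itself, above it swings open by itself. Lifting takes about 1.5 N at the bar when closed, 0 at the balance point
- cover_hinge (a point): point on the cover's hinge axis, at the middle of the box's far upper edge (own x = +90 mm, z = 95 mm of the test box); the axis runs along the box's own y
- cover_bar (a point): centre of the cover's steel pull bar: round, 12 mm thick, 130 mm long along the box's own y, 45 mm in front of the cover's front edge and level with the cover, carried by two 10 mm arms 120 mm apart; 225 mm in front of the hinge axis (and 2.5 mm above it when closed); swings with the cover
- base_case: closed aluminium module case, 100 (own x) x 60 (own y) x 44 (z) mm, about 600 g, dark seam near the top, two small brass stubs on its end faces (+-x, 6 mm long); origin at the centre of its underside; it stands loose on the bench on the other side from the test box and is the foot of the column
- deep_case: closed aluminium module case, 100 (own x) x 60 (own y) x 44 (z) mm, about 200 to 400 g, dark seam near the top, two small brass stubs on its end faces (+-x, 6 mm long); origin at the centre of its underside; starts on the closed cover, on the left or right half of it, its long side roughly front to back
- flat_case: closed aluminium module case, 100 (own x) x 60 (own y) x 30 (z) mm, about 150 to 300 g, dark seam near the top, two small brass stubs on its end faces (+-x, 6 mm long); origin at the centre of its underside; starts on the closed cover on the half that the deep case leaves free, its long side roughly front to back
- multimeter: bystander: grey hand multimeter lying on the bench beyond the work, 130 x 66 x 34 mm, origin at the centre of its underside
- solder_reel: bystander: solder reel standing on its flange, diameter 60, 45 mm high, beyond the work, origin at the centre of its underside
- flux_bottle: bystander: small closed bottle, diameter 40, 90 mm high, beyond the work, origin at the centre of its underside

How it is judged:
On the way, in this order (a step that is already met when the one before it is completed fails the run):
1. the deep case stands squarely on the base case, let go (x of deep_case in the frame of base_case between -0.009 and 0.009 m and y of deep_case in the frame of base_case between -0.009 and 0.009 m and z of deep_case in the frame of base_case between 0.04 and 0.048 m and angle between the x axis of deep_case and the x axis of base_case, either way round below 0.14 rad and contact force between deep_case and the fingers below 0.1 N and linear speed of deep_case below 0.03 m/s), for 0.2 s.
2. the flat case stands squarely on the deep case, let go (x of deep_case in the frame of base_case between -0.009 and 0.009 m and y of deep_case in the frame of base_case between -0.009 and 0.009 m and z of deep_case in the frame of base_case between 0.04 and 0.048 m and angle between the x axis of deep_case and the x axis of base_case, either way round below 0.14 rad and x of flat_case in the frame of deep_case between -0.009 and 0.009 m and y of flat_case in the frame of deep_case between -0.009 and 0.009 m and z of flat_case in the frame of deep_case between 0.04 and 0.048 m and angle between the x axis of flat_case and the x axis of deep_case, either way round below 0.14 rad and contact force between flat_case and the fingers below 0.1 N and linear speed of flat_case below 0.03 m/s), for 0.2 s.
3. the cover is raised past its balance point (value of joint cover above 1.1 rad), for 0.05 s.
At the end, for the whole second after the job is handed in: fingers hold the cover still at 0.82 to 1.035 rad (47 to 59 degrees), after it was beyond 1.1 rad (63 degrees); deep case on base case, flat case on deep case, each centred within 9 mm each way, turned under 8 degrees (end for end does not matter), untouched, at rest (all of step 2 and value of joint cover between 0.82 and 1.035 rad and velocity of joint cover between -0.05 and 0.05 rad/s and contact force between test_box and the fingers above 0.1 N and angle between base_case's own z axis and vertical below 0.05 rad and height (world z) of base_case below 0.005 m and contact force between deep_case and the fingers below 0.1 N and linear speed of deep_case below 0.03 m/s); the arm keeps its last pose, push and grip.
It fails at once if the cover goes over, beyond 1.5 rad (86 degrees) (value of joint cover above 1.5 rad).
It fails at once if a case is dropped (falls faster than 0.6 m/s out of the fingers) ((linear speed of deep_case above 0.6 m/s and contact force between deep_case and the fingers below 0.05 N) or (linear speed of flat_case above 0.6 m/s and contact force between flat_case and the fingers below 0.05 N)).
It fails at once if a bystander is shifted by more than 20 mm (distance of any of multimeter, solder_reel, flux_bottle from where it was at the start of the episode above 0.02 m).
It also fails if it takes over 72 s, if anything falls off the work surface, if the arm or the gripper's body presses on something with over 40 N, if the wrist force passes 120 N, or if a joint passes its speed limit or range.

### The arm

A 7-joint arm with a two-finger parallel gripper is mounted at the origin on the work surface. World frame = base frame: x ahead of the robot, y to its left, z up, the work surface at z = 0. Lengths are in m, angles in rad, forces in N, time in s.
With the tool pointing down it reaches from about 0.375 to 0.925 m from the base axis. Payload 3.1 kg.
Tool frame: the origin (TCP) lies at the very end of the fingers, on their centre line; the grasp point (between the pads) lies 19 mm behind it; z points along the fingers, y is the line along which they close (so a half turn about z gives the same grasp; the last joint's range is limited). The gripper opens to 85 mm and grips with 20 to 120 N. Pads are 22 mm wide; open, the fingers measure 114 mm over their backs; the gripper's body (76 mm by 85 mm) begins 54 mm behind the grasp point. The pads swing forward as they close: fully open they stand 13 mm farther back than shut.
Start: joints at [1.138, 0.383, 0.044, 1.598, -0.018, 1.161, -0.05], TCP at [0.214, -0.614, 0.231] pointing down, gripper open.
Joint ranges: [-2.61, 2.61], [-0.41, 2.15], [-1.48, 1.57], [0, 2.5], [-1.57, 4.71], [0.05, 1.97], [-2.85, 2.85]. Speed limits (rad/s): [2.79, 2.79, 3.14, 3.14, 3.14, 3.14, 3.14].

### API

Orientations are given as a unit quaternion [x, y, z, w].
In Python, from bench import ctrl, optics gives the robot as it stands (ctrl), with the cameras (optics). Calls block until the motion is done:
- ctrl.move_ptp(position, orientation): joint-space move of the TCP to a pose.
- ctrl.movel(position, orientation=None, speed=0.15): straight line of the TCP; orientation=None keeps the orientation; speed is the mean speed in m/s.
- ctrl.move_j(angles): joint-space move.
- ctrl.move_gripper(opening, effort=None): finger opening in m; effort is the grip in N (None keeps the last); returns when the fingers have stopped.
- ctrl.pause(seconds).
- ctrl.inverse_kinematics(position, orientation): joint angles nearest the present ones, or None.
- ctrl.get_state(): the state.
- optics.read_camera(name): name is "scene" or "side" or "wrist"; returns the picture (420x560x3 uint8, red, green, blue); there is no depth.
- optics.camera_params(name): a dict with "K" (3x3 intrinsics, pixels), "dist_coeffs" ([k1, k2, p1, p2, k3] as OpenCV has them; the pictures are not rectified), "camera_from_world" (4x4, takes a point from world to camera coordinates). Camera axes: x right, y down, z forward; pixel columns grow to the right and rows downward; lengths in m; the calibration is good to about 2 mm. A picture is of the moment at which its call begins: read the wrist's pose just before it. camera_params takes no time and is no camera call; for the wrist camera it gives the pose at the moment of the call.
A pose or a line that the arm cannot do raises ctrl.MotionError and nothing moves.
- ctrl.sign_off(): hands the job in; it is judged then, once.
The state is a dict: "time_s": time; "qpos": joint angles; "joint_vel": joint speeds; "effort": joint torques, N m; "eef_pos": TCP position; "tcp_rot": TCP orientation; "ft_force": force on the tool from outside, world axes, zero at the start; "ft_torque": the same for the moment, N m; "finger_gap": finger opening in m; "grasp_force": force on a finger pad.
Only numpy, scipy, OpenCV 4.12 (cv2) and the standard library are available. Lean on these libraries where they do the work, as an engineer would, in place of code of your own. Each camera call takes 0.05 s, during which the arm holds its last target. There are 200 camera calls.

## Working session

There is one attempt and no reset: what is moved stays moved. The work goes in short steps, each a Python script; the robot and the scene stay as the last script left them, time stands still between calls to the robot, and variables do not carry over. Pictures are saved under pics/ and viewed, at most 10 in all, crops included, and the job is handed in when it is done.

```bash
ls; mkdir -p pics; python3 - <<'E'
from bench import ctrl, optics
import cv2,numpy as np
for n in ["scene","side"]:
    im=optics.read_camera(n); cv2.imwrite(f"pics/{n}0.png",im[:,:,::-1])
    p=optics.camera_params(n); print(n,np.round(p["K"],1).tolist(),p["dist_coeffs"]); print(np.round(np.linalg.inv(p["camera_from_world"]),3))
s=ctrl.get_state(); print(s["time_s"],s["tcp_rot"],s["eef_pos"],s["finger_gap"],s["ft_force"])
print(np.round(np.linalg.inv(optics.camera_params("wrist")["camera_from_world"]),3), optics.camera_params("wrist")["K"])
E
```

```text
bench.py
pics
scene [[471.7, 0.0, 283.0], [0.0, 471.7, 214.2], [0.0, 0.0, 1.0]] [-0.1273968  0.         0.         0.         0.       ]
[[ 0.481  0.483 -0.732  1.212]
 [ 0.877 -0.28   0.392 -0.337]
 [-0.015 -0.83  -0.558  0.583]
 [ 0.     0.     0.     1.   ]]
side [[416.9, 0.0, 282.7], [0.0, 416.9, 205.0], [0.0, 0.0, 1.0]] [-0.09876506  0.          0.          0.          0.        ]
[[ 0.994 -0.06   0.087  0.542]
 [-0.104 -0.693  0.713 -0.603]
 [ 0.018 -0.718 -0.696  0.682]
 [ 0.     0.     0.     1.   ]]
0.1 [ 9.86016946e-01  1.66640756e-01 -2.71416203e-04 -1.16957103e-03] [ 0.21327776 -0.61310565  0.23000034] 0.08534581960302749 [-0.33761654  0.07826995 -0.23618442]
[[ 0.328 -0.909 -0.257  0.279]
 [-0.945 -0.316 -0.087 -0.591]
 [-0.002  0.271 -0.962  0.372]
 [ 0.     0.     0.     1.   ]] [[322.32095653   0.         278.00433881]
 [  0.         322.32095653 210.38070776]
 [  0.           0.           1.        ]]
```

View pics/scene0.png

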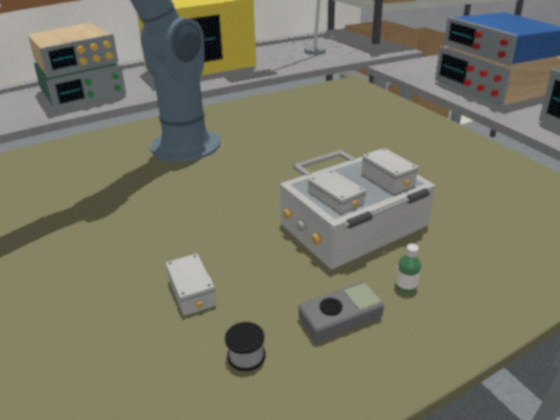

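View pics/side0.png

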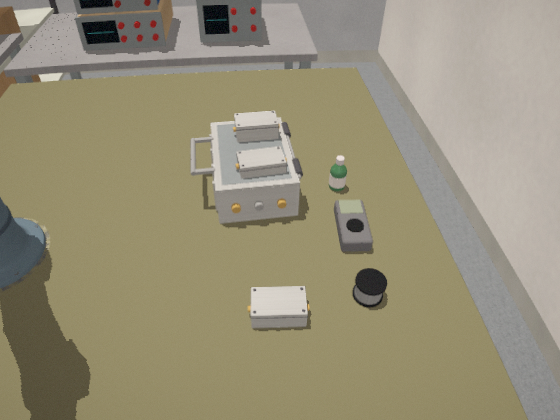

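The scene and side views show the box on the left (+y). The deep case is on its far-left half (scene 390,163 / side 257,121) and the flat one nearer (scene 337,184 / side 262,158). The base case is on the right (scene 190,272 / side 279,302). The bar is at scene (325,160) / side (192,155).

```bash
cat > h.py <<'E'
from bench import ctrl, optics
import cv2,numpy as np
from scipy.spatial.transform import Rotation as R
def ray(p,uv):
    q=cv2.undistortPoints(np.array([[uv]],float),np.array(p["K"]),np.array(p["dist_coeffs"]))[0,0]
    W=np.linalg.inv(p["camera_from_world"]); d=W[:3,:3]@[*q,1]
    return W[:3,3],d/np.linalg.norm(d)
def tri(obs):  # [(params,uv),...] -> point, residual
    A=np.zeros((3,3));b=np.zeros(3);L=[]
    for p,uv in obs:
        o,d=ray(p,uv);M=np.eye(3)-np.outer(d,d);A+=M;b+=M@o;L.append((M,o))
    x=np.linalg.solve(A,b); return x,max(np.linalg.norm(M@(x-o)) for M,o in L)
def onz(p,uv,z):
    o,d=ray(p,uv); return o+d*(z-o[2])/d[2]
def down(yaw):  # tool z down, tool x at angle yaw in world
    c,s=np.cos(yaw),np.sin(yaw)
    return R.from_matrix(np.array([[c,s,0],[s,-c,0],[0,0,-1.]])).as_quat()
E
python3 - <<'E'
from h import *
P={n:optics.camera_params(n) for n in("scene","side")}
for n,a,b in [("base",(190,272),(279,302)),("deep",(390,163),(257,121)),("flat",(337,184),(262,158)),("bar",(325,160),(192,155)),("bottle cap",(412,249),(340,159)),("reel",(246,336),(371,281)),("mm",(341,308),(352,222))]:
    x,r=tri([(P["scene"],a),(P["side"],b)]); print(n,x.round(3),round(r,4))
# wrist cam offset in tool frame
s=ctrl.get_state();T=np.eye(4);T[:3,:3]=R.from_quat(s["tcp_rot"]).as_matrix();T[:3,3]=s["eef_pos"]
print((np.linalg.inv(T)@np.linalg.inv(optics.camera_params("wrist")["camera_from_world"])).round(3), T.round(2))
E
```

```text
base [ 0.589 -0.191  0.045] 0.0044
deep [0.579 0.247 0.139] 0.0018
flat [0.582 0.116 0.129] 0.0025
bar [0.422 0.195 0.088] 0.0024
bottle cap [0.766 0.149 0.087] 0.0005
reel [ 0.765 -0.165  0.044] 0.0018
mm [0.77  0.004 0.025] 0.0001
[[-0.001 -0.963 -0.271  0.069]
 [ 1.    -0.001  0.     0.   ]
 [-0.    -0.271  0.963 -0.142]
 [ 0.     0.     0.     1.   ]] [[ 0.94  0.33 -0.    0.21]
 [ 0.33 -0.94  0.   -0.61]
 [-0.   -0.   -1.    0.23]
 [ 0.    0.    0.    1.  ]]
```

```bash
python3 - <<'E'
from h import *
import pickle
q=down(0)
def proj(p,X):
    C=np.array(p["camera_from_world"]);r,_=cv2.Rodrigues(C[:3,:3])
    return cv2.projectPoints(np.array([X],float),r,C[:3,3],np.array(p["K"]),np.array(p["dist_coeffs"]))[0][0,0]
out={}
for name,pos,look,w,h in [("b1",(.60,-.23,.21),(.589,-.191,.044),100,150),("b2",(.63,-.13,.21),(.589,-.191,.044),100,150),
      ("c1",(.61,.13,.30),(.58,.182,.135),200,150),("c2",(.61,.23,.30),(.58,.182,.135),200,150)]:
    ctrl.move_ptp(list(pos),q); ctrl.pause(.15)
    p=optics.camera_params("wrist"); im=optics.read_camera("wrist")
    u,v=proj(p,look); u0=int(np.clip(u-w/2,0,560-w));v0=int(np.clip(v-h/2,0,420-h))
    out[name]=(p,u0,v0,im)
    c=cv2.resize(im[v0:v0+h,u0:u0+w,::-1],None,fx=4,fy=4,interpolation=cv2.INTER_CUBIC)
    out[name+"c"]=c; s=ctrl.get_state();print(name,u0,v0,s["time_s"],np.round(s["qpos"],2))
pickle.dump({k:v for k,v in out.items() if k[-1]!="c"},open("views.pkl","wb"))
cv2.imwrite("pics/base.png",np.hstack([out["b1c"],out["b2c"]]))
cv2.imwrite("pics/c1.png",out["c1c"]);cv2.imwrite("pics/c2.png",out["c2c"])
E
```

```text
b1 186 128 2.2667 [ 0.46  0.4  -0.2   1.63  0.09  1.12 -1.33]
b2 285 156 2.9667 [ 0.33  0.4  -0.24  1.62  0.1   1.13 -1.51]
c1 122 148 4.2333 [ 0.01  0.31 -0.35  1.57  0.11  1.28 -1.93]
c2 223 148 4.9167 [-0.12  0.37 -0.39  1.5   0.14  1.31 -2.1 ]
```

View pics/base.png

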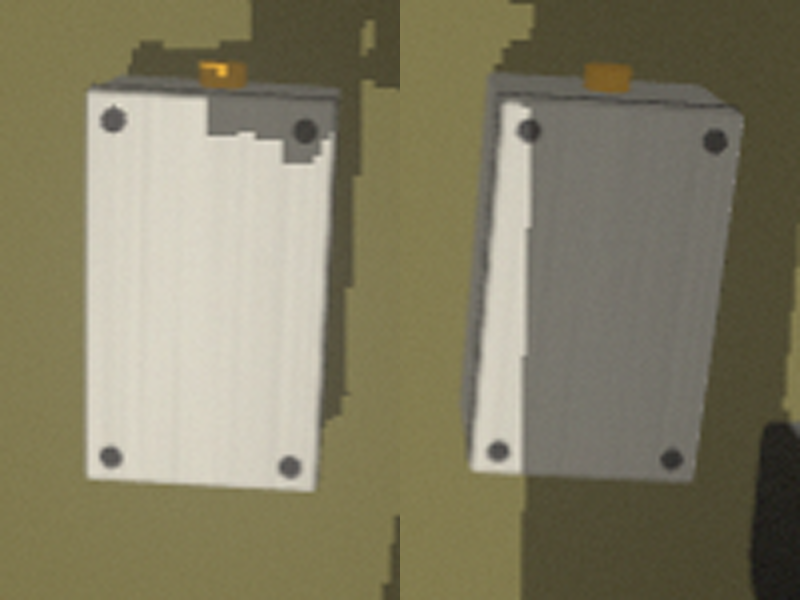

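View pics/c1.png

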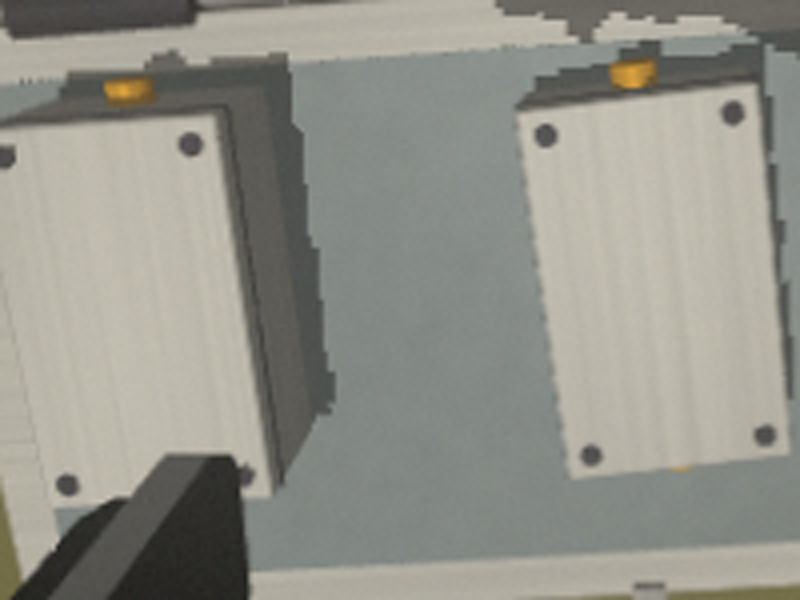

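View pics/c2.png

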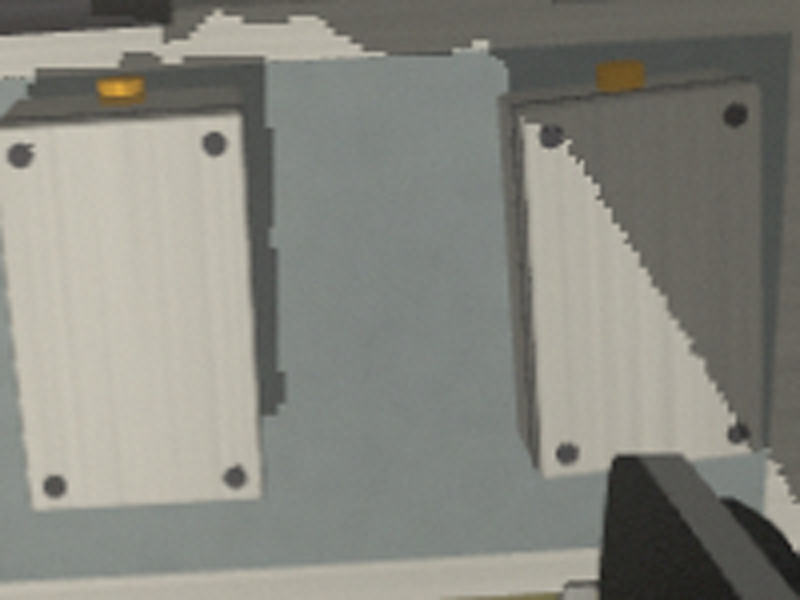

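Base screws: TL (113,120), TR (305,131), BL (111,457), BR (290,467) in the left crop. The deep case is at left in c1/c2 with screws near (190,144) and (67,485). The flat case is at right with screws near (545,136) and (765,435). I'll triangulate these.

```bash
python3 - <<'E'
from h import *
import pickle
V=pickle.load(open("views.pkl","rb"))
D={"base":("b1",[(113,120),(305,131),(111,457),(290,467)],"b2",[(129,131),(315,141),(98,451),(271,460)]),
"deep":("c1",[(5,157),(190,144),(67,485),(246,477)],"c2",[(20,156),(214,144),(54,486),(235,477)]),
"flat":("c1",[(545,136),(733,113),(591,455),(765,435)],"c2",[(551,135),(735,115),(567,453),(739,433)])}
f=lambda n,c:(V[n][0],(V[n][1]+(c[0]+.5)/4-.5,V[n][2]+(c[1]+.5)/4-.5))
Z={"base":.044,"deep":.144,"flat":.130}
for k,(n1,A,n2,B) in D.items():
    X=np.array([tri([f(n1,a),f(n2,b)])[0] for a,b in zip(A,B)]);r=max(tri([f(n1,a),f(n2,b)])[1] for a,b in zip(A,B))
    def show(t,X):
        d=X[0]+X[1]-X[2]-X[3]; e=X[0]+X[2]-X[1]-X[3]
        print(k,t,X.mean(0).round(4),"yaw",round(np.arctan2(d[1],d[0]),4),round(np.arctan2(-e[0],e[1]),4),"size",np.linalg.norm(d/2).round(4),np.linalg.norm(e/2).round(4))
    show("tri",X);print(r,X[:,2].round(3))
    for n,Q in((n1,A),(n2,B)): show(n,np.array([onz(*f(n,a),Z[k]) for a in Q]))
E
```

```text
base tri [ 0.5898 -0.191   0.0436] yaw -0.0637 -0.0622 size 0.0863 0.046
0.00016381232065431112 [0.044 0.044 0.043 0.043]
base b1 [ 0.5901 -0.1911  0.044 ] yaw -0.0624 -0.0627 size 0.0859 0.0459
base b2 [ 0.5899 -0.1909  0.044 ] yaw -0.066 -0.062 size 0.0859 0.0459
deep tri [0.578  0.2494 0.1428] yaw 0.055 0.0443 size 0.0864 0.046
0.00014983322938981336 [0.142 0.144 0.144 0.141]
deep c1 [0.5786 0.2489 0.144 ] yaw 0.0575 0.0545 size 0.0859 0.0461
deep c2 [0.5785 0.2493 0.144 ] yaw 0.0544 0.0535 size 0.0855 0.0459
flat tri [0.5814 0.1179 0.1298] yaw 0.1159 0.1151 size 0.0858 0.0461
0.00019770901020585262 [0.13  0.129 0.129 0.13 ]
flat c1 [0.5814 0.1179 0.13  ] yaw 0.1166 0.117 size 0.0857 0.0461
flat c2 [0.5816 0.1179 0.13  ] yaw 0.1167 0.1102 size 0.0858 0.0461
```

```bash
cat >> h.py <<'E'
def lower(x,y,z0,z1,q,dF=1.5):
    "guarded descent in 1 mm steps from z0 until upward force rises by dF"
    ctrl.movel([x,y,z0],q,speed=.08); ctrl.pause(.2); f0=ctrl.get_state()["ft_force"][2]; z=z0
    while z>z1:
        z-=.001; ctrl.movel([x,y,z],q,speed=.02); f=ctrl.get_state()["ft_force"][2]
        if f-f0>dF: break
    s=ctrl.get_state(); print("touch cmd z",round(z,4),"eef",s["eef_pos"].round(4),"dF",round(f-f0,2))
    return z
def pick_place(c,yaw,zg,b,byaw,rise,travel=.27):
    q=down(yaw); qb=down(byaw)
    ctrl.move_gripper(.085); ctrl.move_ptp([*c,zg+.08],q); ctrl.movel([*c,zg],q,speed=.12); ctrl.pause(.1)
    e=ctrl.get_state()["eef_pos"].copy()
    ctrl.move_gripper(0,60); s=ctrl.get_state(); print("grip gap",s["finger_gap"],s["grasp_force"],"before",e.round(4),"after",s["eef_pos"].round(4))
    ctrl.movel([*c,travel],q,speed=.12); ctrl.movel([*b,travel],qb,speed=.25)
    print("held",ctrl.get_state()["finger_gap"],ctrl.get_state()["ft_force"].round(2))
    lower(*b,zg+rise+.008,zg+rise-.004,qb); ctrl.pause(.1)
    ctrl.move_gripper(.085); ctrl.pause(.2); s=ctrl.get_state(); z=s["eef_pos"][2]
    ctrl.movel([*b,z+.03],qb,speed=.06); ctrl.movel([*b,.25],qb,speed=.25)
    print("t",ctrl.get_state()["time_s"])
E
python3 - <<'E'
from h import *
pick_place((.5785,.2491),.055,.110,(.5899,-.191),-.063,-.056)
q=down(0); ctrl.move_ptp([.61,-.23,.26],q); ctrl.pause(.15)
p=optics.camera_params("wrist");im=optics.read_camera("wrist")
import pickle;pickle.dump(p,open("p1.pkl","wb"))
c=im[110:310,150:350];cv2.imwrite("pics/st1.png",cv2.resize(c[:,:,::-1],None,fx=3,fy=3,interpolation=cv2.INTER_CUBIC))
E
```

```text
grip gap 0.0593975679604615 66.22517108917236 before [0.5796 0.2497 0.1114] after [0.579  0.2497 0.1111]
held 0.05927021475696765 [ 0.56  0.5  -3.55]
touch cmd z 0.055 eef [ 0.5902 -0.1911  0.0553] dF 2.59
t 17.1667
```

View pics/st1.png

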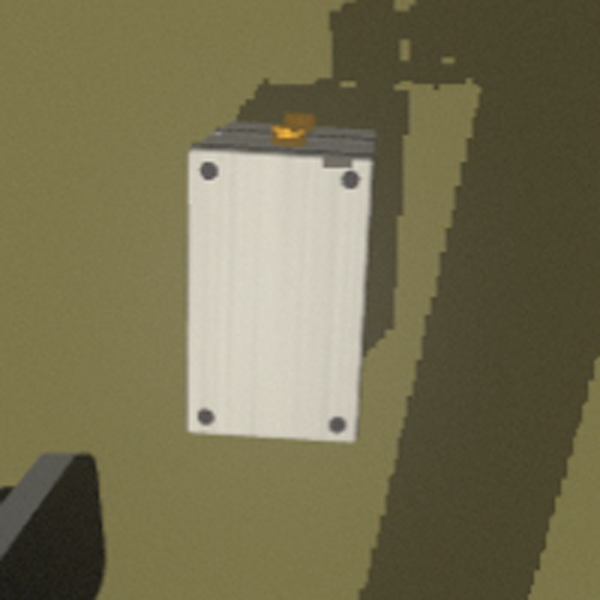

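The picture shows the deep case square on the base, with its screws at (208,171), (350,180), (205,417) and (337,425). I'll measure where it stands, stack the flat case, then view the stack and the bar.

```bash
python3 - <<'E'
from h import *
import pickle
p=pickle.load(open("p1.pkl","rb"))
def pose(p,S,z,k,u0,v0):
    X=np.array([onz(p,(u0+(a+.5)/k-.5,v0+(b+.5)/k-.5),z) for a,b in S]);d=X[0]+X[1]-X[2]-X[3]
    return X.mean(0),np.arctan2(d[1],d[0])
c,yaw=pose(p,[(208,171),(350,180),(205,417),(337,425)],.088,3,150,110); print("deep",c.round(4),yaw)
assert abs(c[0]-.59)<.006 and abs(c[1]+.191)<.006 and abs(yaw+.063)<.05
pick_place((.5814,.1179),.1155,.106,(float((c[0]+.5899)/2),float((c[1]-.191)/2)),-.063,-.012)
q=down(0);out={}
for n,pos in [("s",(.61,-.23,.30)),("r1",(.47,.16,.25)),("r2",(.47,.24,.25))]:
    ctrl.move_ptp(list(pos),q); ctrl.pause(.15); out[n]=(optics.camera_params("wrist"),optics.read_camera("wrist"))
pickle.dump(out,open("v2.pkl","wb"))
im=out["s"][1][110:310,150:350];cv2.imwrite("pics/st2.png",cv2.resize(im[:,:,::-1],None,fx=3,fy=3,interpolation=cv2.INTER_CUBIC))
cv2.imwrite("pics/bar.png",np.vstack([cv2.resize(out[n][1][120:420,:,::-1],None,fx=1,fy=1) for n in("r1","r2")]))
print(ctrl.get_state()["time_s"])
E
```

```text
deep [ 0.5895 -0.1911  0.088 ] -0.0626551708935419
grip gap 0.05870415163453513 66.76115155220032 before [0.5826 0.1182 0.1073] after [0.5821 0.1182 0.1072]
held 0.058571212227997625 [ 0.88  0.01 -1.92]
touch cmd z 0.095 eef [ 0.59   -0.1911  0.0954] dF 2.56
t 29.5833
32.5167
```

View pics/st2.png

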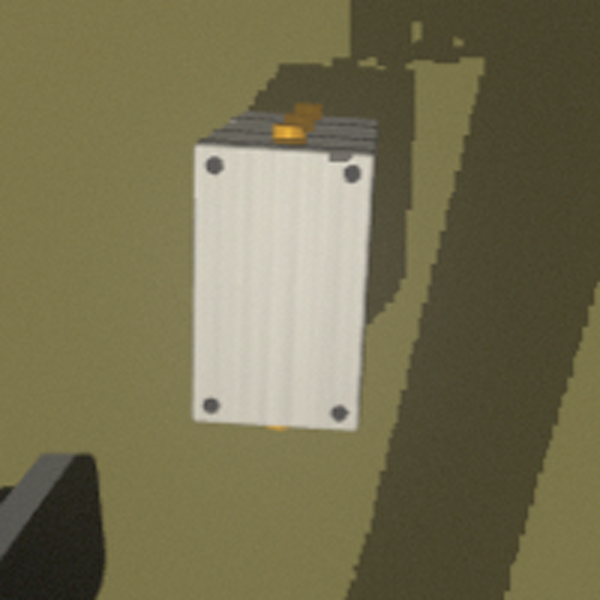

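View pics/bar.png

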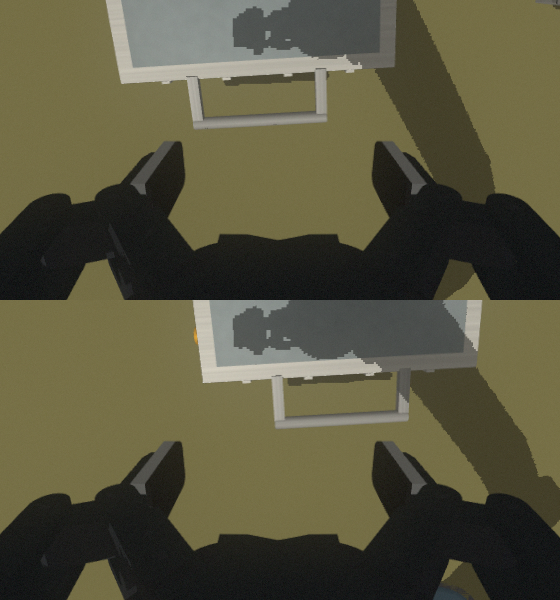

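The stack picture shows the flat case squarely on top, with screws at (214,165), (352,174), (211,405) and (339,413). The bar ends are at full-image pixels (193.5,244)/(327,238) in r1 and (275,244)/(409,237) in r2.

```bash
python3 - <<'E'
from h import *
import pickle
o=pickle.load(open("v2.pkl","rb"))
X=np.array([onz(o["s"][0],(150+(a+.5)/3-.5,110+(b+.5)/3-.5),.118) for a,b in [(214,165),(352,174),(211,405),(339,413)]]);d=X[0]+X[1]-X[2]-X[3]
print("flat",X.mean(0).round(4),np.arctan2(d[1],d[0]))
for nm,P in {"bar":[((193.5,244),(275,244)),((327,238),(409,237))],"edge":[((122,203),(203,202)),((395,187),(478,186))]}.items():
    T=[tri([(o["r1"][0],a),(o["r2"][0],b)]) for a,b in P]; A,B=T[0][0],T[1][0]
    print(nm,A.round(4),B.round(4),[round(t[1],5) for t in T],"mid",((A+B)/2).round(4),"len",np.linalg.norm(A-B).round(4),"yaw",np.arctan2(-(A-B)[0],(A-B)[1]).round(4))
    for k in(0,1):
        W=[onz(o["r%d"%(k+1)][0],P[i][k],.0975) for i in(0,1)]; print("  z fixed",k+1,W[0].round(4),W[1].round(4))
for th in(0,30,57,66):
    t=np.radians(th);x=.645-.225*np.cos(t)
    print(th,[ (lambda j: None if j is None else np.round(j,2))(ctrl.inverse_kinematics([x,.19,.079+.225*np.sin(t)],down(y))) for y in (1.66,)])
E
```

```text
flat [ 0.5896 -0.1913  0.118 ] -0.06212602544806783
bar [0.4244 0.2411 0.1008] [0.4315 0.112  0.1037] [np.float64(0.00024), np.float64(1e-05)] mid [0.4279 0.1766 0.1022] len 0.1294 yaw 0.0555
  z fixed 1 [0.4233 0.242  0.0975] [0.4292 0.111  0.0975]
  z fixed 2 [0.4228 0.2412 0.0975] [0.4292 0.1093 0.0975]
edge [0.4649 0.3095 0.0954] [0.4815 0.0512 0.1043] [np.float64(8e-05), np.float64(0.0003)] mid [0.4732 0.1804 0.0998] len 0.259 yaw 0.0642
  z fixed 1 [0.4653 0.3084 0.0975] [0.4798 0.0486 0.0975]
  z fixed 2 [0.4655 0.309  0.0975] [0.4804 0.0468 0.0975]
0 [array([ 0.06,  0.31, -0.63,  2.13,  0.26,  0.77, -0.64])]
30 [array([ 0.11,  0.17, -0.64,  1.99,  0.12,  1.01, -0.5 ])]
57 [array([ 0.12,  0.23, -0.62,  1.76,  0.14,  1.2 , -0.45])]
66 [array([ 0.12,  0.28, -0.62,  1.67,  0.17,  1.25, -0.45])]
```

```bash
cat > arc.py <<'E'
from h import *
yaw=.053; ux=np.array([np.cos(yaw),np.sin(yaw),0]); Q=down(np.pi/2+yaw)
def bar(t): # bar offset from the closed pose, at cover angle t
    c,s=np.cos(t),np.sin(t); return ux*(-.225*c+.0025*s+.225)+np.array([0,0,.225*s+.0025*c-.0025])
E
python3 - <<'E'
from arc import *
b=np.array([.4265,.176,.080])
ctrl.move_gripper(.04); ctrl.move_ptp(list(b+[0,0,.08]),Q); ctrl.movel(list(b),Q,speed=.1); ctrl.pause(.2)
s=ctrl.get_state();print("pre",s["eef_pos"].round(4),s["ft_force"].round(2))
ctrl.move_gripper(0,40); ctrl.pause(.2)
s=ctrl.get_state();print("grip",s["eef_pos"].round(4),s["finger_gap"],s["grasp_force"],s["ft_force"].round(2),s["time_s"])
for t in np.arange(.1,.31,.1):
    ctrl.movel(list(b+bar(t)),Q,speed=.08); s=ctrl.get_state(); print(t,(s["eef_pos"]-b-bar(t)).round(4),s["ft_force"].round(2),round(s["finger_gap"],4))
im=optics.read_camera("side"); cv2.imwrite("pics/lift.png",cv2.resize(im[60:260,130:390,::-1],None,fx=3,fy=3,interpolation=cv2.INTER_CUBIC))
E
```

```text
pre [0.4272 0.1762 0.0807] [-0.08 -0.17 -0.59]
grip [0.4271 0.176  0.0803] 0.010473555909420985 38.96385848522186 [ 1.01 -0.34  1.26] 36.225
0.1 [0.0004 0.0001 0.0003] [ 3.75  0.6  -2.06] 0.0104
0.2 [ 0.0002  0.     -0.0001] [ 3.52  0.08 -3.45] 0.0102
0.30000000000000004 [-0.0002  0.     -0.0004] [ 2.52  0.36 -2.22] 0.0104
```

View pics/lift.png

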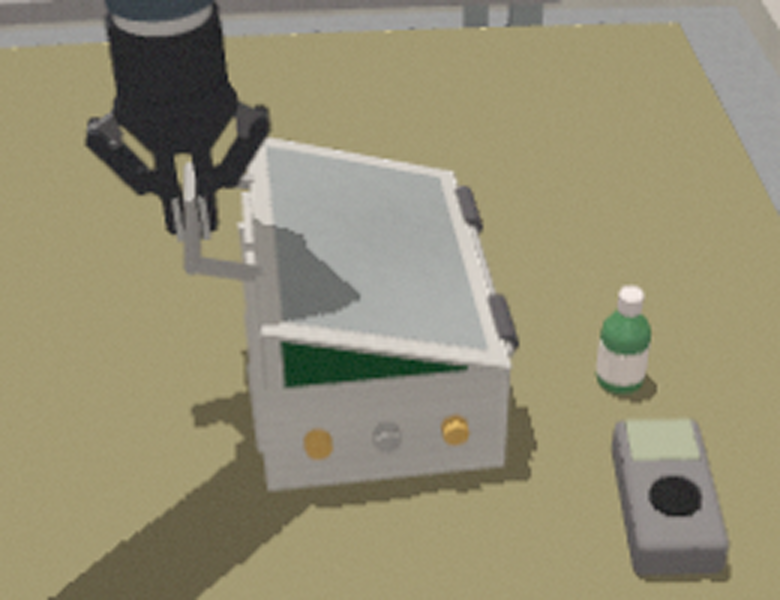

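The cover is lifting with the bar held between the fingers, at about (190,215), and the forces are low. I'll continue along the arc past balance and back.

```bash
python3 - <<'E'
from arc import *
b=np.array([.4265,.176,.080])
def go(ts):
    for t in ts:
        ctrl.movel(list(b+bar(t)),Q,speed=.09); s=ctrl.get_state(); f=s["ft_force"]
        print(round(t,2),(s["eef_pos"]-b-bar(t)).round(4),f.round(2),round(s["finger_gap"],4))
        if np.linalg.norm(f)>25: print("STOP");return False
    return True
if go([.4,.5,.6,.7,.8,.9,1.0,1.07,1.145]):
    ctrl.pause(.3); im=optics.read_camera("side");cv2.imwrite("pics/top_full.png",im[:,:,::-1])
    go([1.08,1.0,.93]); ctrl.pause(.4)
im2=optics.read_camera("side"); s=ctrl.get_state(); print(s["time_s"],s["ft_force"],s["grasp_force"])
cv2.imwrite("pics/end_full.png",im2[:,:,::-1])
f=lambda i:cv2.resize(i[20:220,160:360,::-1],None,fx=2,fy=2,interpolation=cv2.INTER_CUBIC)
cv2.imwrite("pics/fin.png",np.hstack([f(im),f(im2)]))
# where the cover's visible near free corner / near bar end should project, for angles
C=optics.camera_params("side");M=np.array(C["camera_from_world"]);r,_=cv2.Rodrigues(M[:3,:3])
n=np.array([-ux[1],ux[0],0]); H=np.array([.4265,.176,.095])+.225*ux
for i,ts in((0,(1.05,1.145,1.2)),(400,(.85,.93,1.0))):
  for t in ts:
    c,s_=np.cos(t),np.sin(t); P=[]
    for rr,w,h in((.18,.13,.005),(.225,.065,.0025)):
        P.append(H+ux*(-rr*c+h*s_)-n*w+np.array([0,0,rr*s_+h*c]))
    uv=cv2.projectPoints(np.array(P),r,M[:3,3],np.array(C["K"]),np.array(C["dist_coeffs"]))[0][:,0]
    print(t,((uv-[160,20])*2+[i,0]).round(0).tolist())
E
```

```text
0.4 [-0.0007  0.     -0.0005] [ 1.7   1.41 -3.61] 0.0107
0.5 [-0.0013  0.     -0.0004] [-1.34  1.34 -2.49] 0.0104
0.6 [-0.0016  0.0001  0.0002] [-5.46  0.9   0.26] 0.0102
0.7 [-0.002   0.0002  0.0009] [-7.31 -0.23  5.36] 0.01
0.8 [-0.0022  0.0003  0.0018] [-10.34  -0.02   7.02] 0.0103
0.9 [-0.0011  0.0004  0.0032] [-9.69 -1.57 10.92] 0.0099
1.0 [0.0005 0.0007 0.0039] [-7.24 -0.55 11.6 ] 0.0105
1.07 [0.001  0.0008 0.0038] [-6.28  0.16  9.81] 0.0103
1.15 [0.0021 0.0009 0.0037] [-3.7   0.61  7.55] 0.0103
1.08 [0.002  0.0008 0.0037] [-2.55  0.52  7.4 ] 0.0101
1.0 [0.001  0.0007 0.0027] [-3.98  1.18  8.17] 0.0103
0.93 [0.0009 0.0006 0.0024] [-4.4  -0.3   8.24] 0.0103
42.8167 [-5.7001062  -1.37111676  7.6765666 ] 42.48286306858063
1.05 [[196.0, 209.0], [162.0, 140.0]]
1.145 [[213.0, 201.0], [182.0, 129.0]]
1.2 [[223.0, 197.0], [194.0, 124.0]]
0.85 [[565.0, 229.0], [525.0, 166.0]]
0.93 [[577.0, 220.0], [539.0, 155.0]]
1.0 [[588.0, 213.0], [552.0, 146.0]]
```

View pics/fin.png

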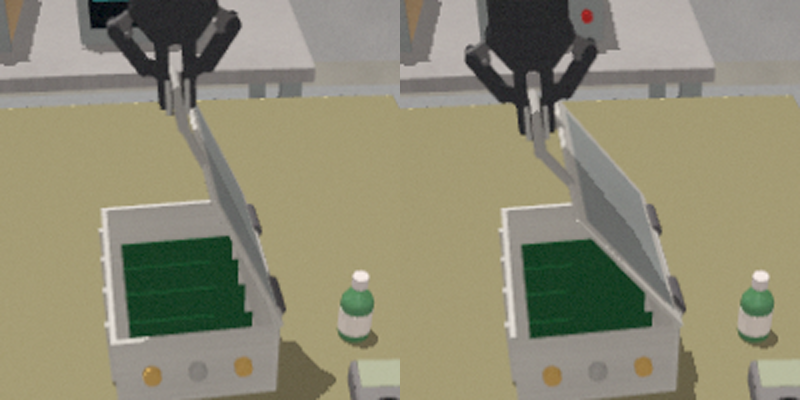

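The left picture is the peak: cover corner at about (211,199), bar end at about (181,127), which matches 1.145 rad. The right picture is now: corner (577,219), bar end (540,154), which matches 0.93 rad. The cover is held still, so I'll hand in.

```bash
python3 -c "
from bench import ctrl, optics
print(ctrl.sign_off())"
```

```text
the job is handed in; nothing more can be done
None
```

I handed the job in with the column stacked (base, deep, flat) and the cover held at about 0.93 rad after going to about 1.145 rad, roughly 43 s into the 72 s limit; no verdict was returned.

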